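Snap a stem into the pull gauge and prove that the joint holds

ROBOT

A 6-joint arm with a two-finger parallel gripper is mounted at the origin on a cart in front of the work surface, level with it; the furniture and walls round the work are solid. World frame = base frame: x ahead of the robot, y to its left, z up, the work surface at z = 0. Lengths are in m, angles in rad, forces in N, time in s.
With the tool pointing down it reaches from about 0.3 to 0.775 m from the base axis. Payload 14.6 kg.
Tool frame: the origin (TCP) lies at the very end of the fingers, on their centre line; the grasp point (between the pads) lies 19 mm behind it; z points along the fingers, y is the direction in which the jaws open and shut (so a half turn about z gives the same grasp; the last joint's range is limited). The gripper opens to 85 mm and grips with 20 to 120 N. Pads are 22 mm wide; open, the fingers measure 114 mm over their backs; the gripper's body (76 mm by 85 mm) begins 54 mm behind the grasp point. The pads swing forward as they close: fully open they stand 13 mm farther back than shut.
Start: joints at [-1.198, 0.3, 1.521, -0, 1.321, -0.067], TCP at [0.234, -0.498, 0.231] pointing down, gripper open.
Joint ranges: [-3.03, 3.03], [-0.79, 2.21], [0.23, 2.52], [-1.04, 4.18], [0, 3.07], [-2.55, 2.55]. Speed limits (rad/s): [2.22, 2.22, 2.57, 3.14, 3.14, 3.14].

INTERFACE

Orientations are given as a rotation vector (axis times angle).
In Python, from bench import sensors, capture, robot gives the robot as it stands. The module is installed in compiled form; this text tells all that it offers.
- The arm moves only by the tool step_arm, never from a script. Its argument "targets" is a list that holds one entry, the list of rows, each a list of 7 numbers: the shift along the tool's x, y, z scaled (see below), then the turn, a rotation vector about the tool's x, y, z scaled (see below), then the closure, from 0 (fully open) to 1 (shut). A call has 1 to 20 rows; each row shifts and turns the commanded pose from where the row before left it, along the tool's axes as they then stand; what a row does not reach is not made up. The controller multiplies each number of a shift by 150 mm and each number of a turn by 1.5 rad. A row lasts 1/10 s, in which the tool goes at most 50 mm and 8.59 degrees, less where a joint would pass 70% of its speed; a pose out of reach is approached as far as the arm can. A call with a number of a shift or a turn outside -1 to 1 is refused whole. A call with a gripper value outside its range is refused whole. The fingers move at their own pace and stop on an object; "grip_force" is the grip in N (left out, the last holds). Time passes only in rows, so rows that do not move let the fingers close. It gives the time, the measured TCP pose, the force and the opening at its end, in the units of the state.
- sensors.get_obs(): the state, without advancing time (a new reading comes with each control period).
- capture(name): name is "side" or "top" or "wrist"; returns a dict with "img" (480x640x3 uint8, red, green, blue), "fx", "fy", "cx", "cy" (pixels), "distortion" ([k1, k2, p1, p2, k3] as OpenCV has them; the pictures are not rectified), "eye" and "orientation" of the camera in the world; the wrist camera has in their place "mount" (4x4, takes a point from camera to tool coordinates, whose origin is the TCP and whose axes are the flange's). Camera axes: x right, y down, z forward; pixel columns grow to the right and rows downward; lengths in m; the calibration is good to about 2 mm. A picture is of the moment at which its call begins: read the wrist's pose just before it. There is no depth.
- robot.finish_job(): hands the job in, once; it reports no verdict.
The state is a dict: "t": time; "joint_positions": joint angles; "joint_velocities": joint speeds; "effort": joint torques, N m; "eef_pos": TCP position; "eef_rot": TCP orientation; "ft_force": force on the tool from outside, world axes, zero at the start; "moment": the same for the moment, N m; "width": finger opening in m.
Only numpy, scipy, OpenCV 4.12 (cv2) and the standard library are available. Lean on these libraries where they do the work, as an engineer would, in place of code of your own. Each camera call takes 0.05 s, during which the arm holds its last target. There are 200 camera calls.

TASK

Take the snap stem by its black head out of the wooden rack and press it straight down into the socket of the blue pull gauge until it snaps home with its flange flat on the socket. Then pull the stem straight up with about 12 N, so that the red needle stands in the green band, and keep it there without a break for at least two seconds; never let the needle reach the red band (18 N). Then slacken the pull and let go, leaving the stem snapped in and upright, and leave the glass, the black clamp block, the marker and the wing nut where they are.

Things in the scene. Friction and masses are not known exactly. Their poses are not given: they have to be found in the camera images.
- stem: Loose snap stem, about 0.12 kg; origin: centre of the foot's underside, z up. Steel foot cone, radius 5 mm at z 0 to 9 at z 7; radius 9 to z 10, flat shoulder; neck radius 5 to z 24; shank radius 9 to z 34; brass flange radius 17, z 34-38; black square head 24 x 24 mm, z 38-80, flats facing the stem's x and y: grip it there, either way. It starts hanging upright in the rack, flange on its top.
- flange (a point): Centre of the underside of the stem's flange, 34 mm above the stem's origin; moves with the stem. Its height over the socket mouth tells how far the stem is in: 0 is home.
- rack: Fixed wooden block 56 x 56 x 36 mm with an upright through hole of 23 mm, in which the stem has up to 2.5 mm play sideways; origin: centre of its underside, on the bench; z up. The stem's foot hangs 2 mm above the bench; lift it by more than 36 mm to clear the rack.
- gauge: Fixed blue base of the pull gauge, 100 x 190 x 18 mm; origin: centre of its underside, z up. Aluminium socket block 46 x 60 x 40 mm at gauge y = +45 mm, top 59 mm above the bench; dial 74 mm across, face up, 44 mm high, at y = -46 mm. The red needle's zero points to gauge +y and it turns clockwise seen from above; green arc 10-14 N, red arc from 18 N, a tick every 2 N.
- socket_mouth (a point): Centre of the round socket hole (20.5 mm, 3 mm chamfer) at the block's top; z up. Spring dogs stop the foot 15 to 22 mm before home; pressing with some 8 to 20 N snaps them over the shoulder. Home, flange on the block, is a hard stop. Snapped in, the stem has free play up, 2 to 7 mm, unknown and new each time, then the dogs hold. The socket rises about 0.12 mm per N of pull on a stiff spring.
- needle (a joint): Needle of the pull gauge, rad: 0.1 rad per N of upward pull on the socket, 0 at rest (12 N = 1.2 rad; green band 1.0 to 1.4; red band from 1.8). Pressing down does not turn it; the stem's own weight does not count.
- glass: Bystander: clear glass tumbler, 69 mm across, 88 mm high; origin: centre of its underside.
- block: Bystander: black clamp block 22 x 36 x 19 mm (x, y, z); origin: centre of its underside.
- marker: Bystander: paint marker lying on the bench, 19 x 126 x 19 mm, long in its y; origin: centre of its underside.
- nut: Bystander: wing nut 13 x 33 x 19 mm; origin: centre of its underside.
Things that resemble listed ones, but are neither listed nor needed, are in the scene too. Leave any pink or purple look-alike of the stem alone.

How it is judged:
On the way, in this order (a step that is already met when the one before it is completed fails the run):
1. the stem is snapped home in the socket (flange within 1.8 mm of the socket's top) (z of flange in the frame of socket_mouth below 0.0018 m and horizontal distance between flange and socket_mouth below 0.003 m), for 0.2 s.
2. the stem is pulled up against the dogs with 10 to 14 N (needle 1.0 to 1.4 rad) for 2 s without a break, and holds (value of joint needle between 1 and 1.4 rad and z of flange in the frame of socket_mouth between 0.0015 and 0.0095 m), for 2 s.
At the end, for the whole second after the job is handed in: The stem sits snapped in the socket (flange within 9 mm of the socket's top, as its play allows, within 3 mm of its centre), upright within 0.1 rad, at rest, and the needle is back below 0.1 rad (1 N) (z of flange in the frame of socket_mouth below 0.009 m and horizontal distance between flange and socket_mouth below 0.003 m and angle between stem's own z axis and vertical below 0.1 rad and value of joint needle below 0.1 rad and linear speed of stem below 0.02 m/s); the robot touches nothing.
It fails at once if the gauge is overloaded: needle past 1.8 rad (18 N) (value of joint needle above 1.8 rad).
It fails at once if a bystander (glass, black block, marker, wing nut) is moved by more than 20 mm (distance of any of glass, block, marker, nut from where it was at the start of the episode above 0.02 m).
It also fails if it takes over 72 s, if anything falls off the work surface, if the arm or the gripper's body presses on something with over 40 N, if the wrist force passes 120 N, or if a joint passes its speed limit or range.

## Working session

There is one attempt and no reset: what is moved stays moved. The work goes in short steps, Python scripts to look and compute and a tool call to move; the robot and the scene stay as the last step left them, time stands still between calls to the robot, and variables do not carry over. Pictures are saved under pics/ and viewed, about 8 in all and at most 12, crops included, and the job is handed in when it is done.

Besides the shell and the picture viewer there is one more tool, called after "Call:" in YAML: its name, and indented under it one key for each argument. step_arm: Moves the arm, as the interface text tells. Shifts and turns lie within -1 to 1; 1 stands for 150 mm of shift or 1.5 rad of turn. Its arguments: {"type":"object","properties":{"targets":{"type":"array"},"grip_force":{"type":"number"}},"required":["targets"]}

```bash
mkdir -p pics; python3 - <<'E'
from bench import sensors,capture,robot
import cv2,json
o=sensors.get_obs();print({k:o[k] for k in('t','eef_pos','eef_rot','ft_force','width')})
for n in('top','side'):
    c=capture(n);cv2.imwrite(f'pics/{n}0.png',c['img'][:,:,::-1])
    print(n,{k:v for k,v in c.items() if k!='img'})
c=capture('wrist');print(c['mount'],c['fx'],c['distortion'])
E
```

```text
{'t': 0.0, 'eef_pos': array([ 0.23406321, -0.49743899,  0.2307007 ]), 'eef_rot': array([-3.06478742e+00, -6.85033410e-01,  3.13421932e-04]), 'ft_force': array([ 0.69424132, -0.0777669 , -0.52825029]), 'width': 0.085175943611995}
top {'fx': 450.9415374558041, 'fy': 450.9415374558041, 'cx': 325.177829303033, 'cy': 242.2743478614768, 'distortion': array([-0.09184094,  0.        ,  0.        ,  0.        ,  0.        ]), 'eye': array([0.39059373, 0.01041604, 0.92539271]), 'orientation': array([-2.24544461,  1.94938794, -0.21176799])}
side {'fx': 532.3801716029567, 'fy': 532.3801716029567, 'cx': 308.580973286045, 'cy': 240.56284275816063, 'distortion': array([0.04057834, 0.        , 0.        , 0.        , 0.        ]), 'eye': array([ 0.57012081, -0.6761909 ,  0.68253562]), 'orientation': array([-2.29863001,  0.03148859,  0.00579866])}
[[-6.77598856e-05 -9.49611346e-01 -3.13429875e-01  8.10052808e-02]
 [ 9.99999998e-01 -5.88075731e-05 -3.80166274e-05 -6.59368610e-04]
 [ 1.76689704e-05 -3.13429877e-01  9.49611348e-01 -1.42875145e-01]
 [ 0.00000000e+00  0.00000000e+00  0.00000000e+00  1.00000000e+00]] 356.50184663851144 [-0.03297708  0.          0.          0.          0.        ]
```

View pics/top0.png

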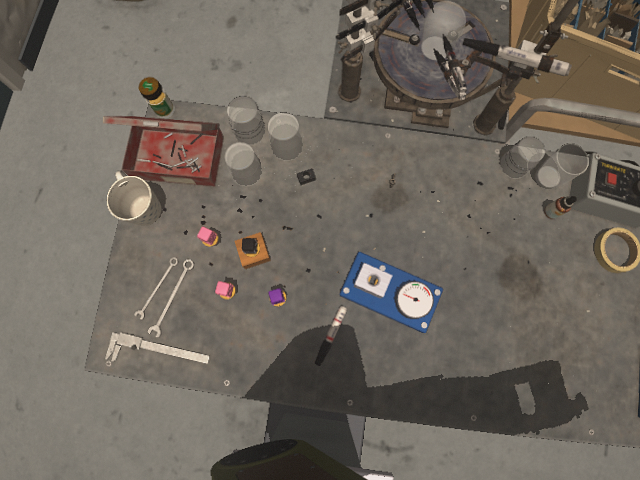

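View pics/side0.png

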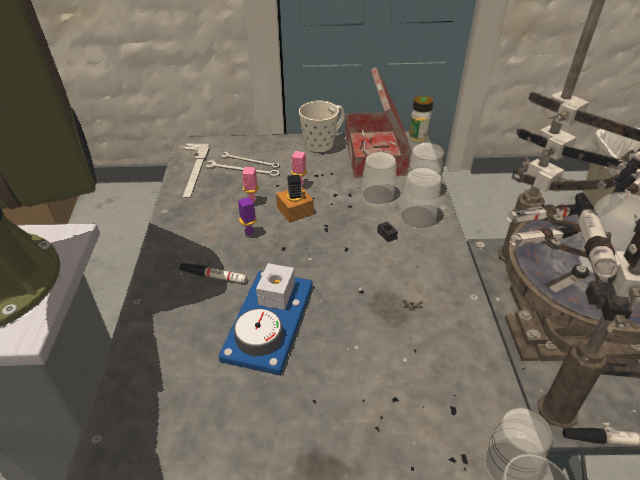

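Top: stem (black head) in rack at ~(250,246), gauge at (390,291) with socket hole ~(374,280), purple look-alike at (277,296), marker (331,335). Side: stem at (294,187), gauge socket (275,281), clamp block (387,231), glasses behind.

```bash
cat > h.py <<'E'
import numpy as np,cv2
from scipy.spatial.transform import Rotation as R
from bench import sensors,capture,robot
def cam(n):
    if n=='wrist':
        o=sensors.get_obs();c=capture(n)
        Rt=R.from_rotvec(o['eef_rot']).as_matrix();M=c['mount']
        return c,Rt@M[:3,:3],o['eef_pos']+Rt@M[:3,3]
    c=capture(n);return c,R.from_rotvec(c['orientation']).as_matrix(),c['eye']
def rays(C,px):
    c,Rw,_=C;K=np.array([[c['fx'],0,c['cx']],[0,c['fy'],c['cy']],[0,0,1.]])
    p=cv2.undistortPoints(np.asarray(px,float).reshape(-1,1,2),K,c['distortion']).reshape(-1,2)
    return np.c_[p,np.ones(len(p))]@Rw.T
def plane(C,px,z):
    d=rays(C,px);return (C[2]+d*((z-C[2][2])/d[:,2])[:,None])
def proj(C,P):
    c,Rw,e=C;K=np.array([[c['fx'],0,c['cx']],[0,c['fy'],c['cy']],[0,0,1.]])
    q=(np.asarray(P,float).reshape(-1,3)-e)@Rw
    return cv2.projectPoints(q,np.zeros(3),np.zeros(3),K,c['distortion'])[0].reshape(-1,2)
def tri(C1,p1,C2,p2):
    a=rays(C1,[p1])[0];b=rays(C2,[p2])[0]
    s=np.linalg.lstsq(np.c_[a,-b],C2[2]-C1[2],rcond=None)[0]
    A=C1[2]+s[0]*a;B=C2[2]+s[1]*b;return (A+B)/2,np.linalg.norm(A-B)
def big(m):
    cs=cv2.findContours(m.astype(np.uint8),cv2.RETR_EXTERNAL,cv2.CHAIN_APPROX_NONE)[0]
    return max(cs,key=cv2.contourArea).reshape(-1,2)
def rect(C,cnt,z):
    p=plane(C,cnt,z)[:,:2];r=cv2.minAreaRect((p*1000).astype(np.float32));return r
E
python3 - <<'E'
from h import *
T=cam('top');S=cam('side')
hsv=cv2.cvtColor(T[0]['img'],cv2.COLOR_RGB2HSV)
bl=big(cv2.inRange(hsv,(100,150,60),(118,255,255)));print('gauge',rect(T,bl,.018))
g=(hsv[...,0]>8)&(hsv[...,0]<22)&(hsv[...,1]>130)&(hsv[...,2]>70);g[:220]=0;g[275:]=0;g[:,:228]=0;g[:,278:]=0
print('rack',rect(T,big(g),.036))
print('socket hole z59',plane(T,[(374,280)],.059),'head',plane(T,[(250,243)],.082),'purple',plane(T,[(277,294)],.08),'marker',plane(T,[(342,308),(319,363)],.01),'pink',plane(T,[(227,288),(208,236)],.08))
print('head tri',tri(T,(250,243),S,(294,179)),'hole tri',tri(T,(374,280),S,(275,279)))
i=T[0]['img'][215:325,200:450];cv2.imwrite('pics/c1.png',cv2.resize(i[:,:,::-1],None,fx=3.2,fy=3.2,interpolation=cv2.INTER_CUBIC))
E
```

```text
gauge ((499.52398681640625, -20.99479103088379), (17.402603149414062, 35.19666290283203), 74.56137084960938)
rack ((545.571533203125, 179.80792236328125), (60.85673141479492, 56.64948272705078), 28.12410545349121)
socket hole z59 [[ 0.51684968 -0.0687034   0.059     ]] head [[0.55087429 0.17717323 0.082     ]] purple [[0.46197351 0.11023337 0.08      ]] marker [[ 0.458485   -0.01594152  0.01      ]
 [ 0.34471141  0.01455106  0.01      ]] pink [[0.45954559 0.2056657  0.08      ]
 [0.55339732 0.26100638 0.08      ]]
head tri (array([0.55081972, 0.17698081, 0.08315343]), np.float64(0.0003286757318980138)) hole tri (array([ 0.51800479, -0.06854803,  0.05838598]), np.float64(0.002156226992444999))
```

View pics/c1.png

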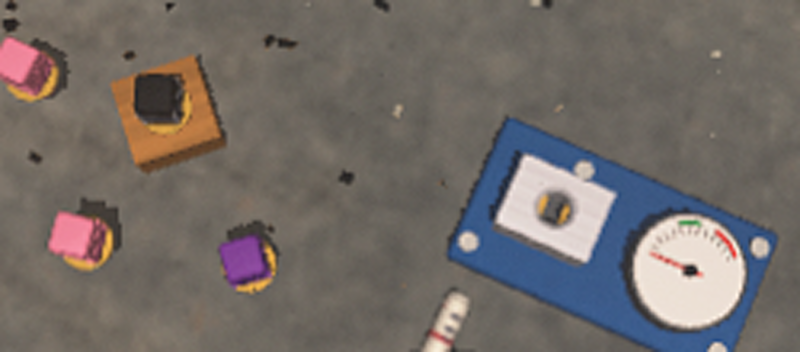

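Crop: black head ~(249,245) full-image px, hole ~(374,280), dial centre ~(416,299), needle pointing at zero. Now going above the socket for a close look, then the stem.

```bash
cat >> h.py <<'E'
def go(P,yaw=None):
    """shift in tool units (of 150 mm) from the present pose, and turn in units of 1.5 rad"""
    o=sensors.get_obs();Rt=R.from_rotvec(o['eef_rot']).as_matrix()
    ps=np.arctan2(Rt[1,0],Rt[0,0]);d=Rt.T@(np.array(P)-o['eef_pos'])
    print('t',round(o['t'],2),'pos',o['eef_pos'].round(4),'yaw',np.degrees(ps).round(2),'tilt',Rt[:,2].round(4),'shift units',(d/.15).round(3))
    if yaw is not None:
        t=(ps-np.radians(yaw)+np.pi/2)%np.pi-np.pi/2;print('turn units about tool z',(t/1.5).round(4))
E
python3 -c "
from h import *
go((.510,-.069,.21))"
```

```text
t 0.25 pos [ 0.2341 -0.4976  0.231 ] yaw 25.2 tilt [-2.e-04  5.e-04 -1.e+00] shift units [ 2.881 -1.802  0.141]
```

Call:
step_arm:
  targets:
    - [[0.24,-0.15,0.012,0,0,0,0],[0.24,-0.15,0.012,0,0,0,0],[0.24,-0.15,0.012,0,0,0,0],[0.24,-0.15,0.012,0,0,0,0],[0.24,-0.15,0.012,0,0,0,0],[0.24,-0.15,0.012,0,0,0,0],[0.24,-0.15,0.012,0,0,0,0],[0.24,-0.15,0.012,0,0,0,0],[0.24,-0.15,0.012,0,0,0,0],[0.24,-0.15,0.012,0,0,0,0],[0.24,-0.15,0.012,0,0,0,0],[0.24,-0.15,0.012,0,0,0,0],[0,0,0,0,0,0,0],[0,0,0,0,0,0,0],[0,0,0,0,0,0,0]]

```text
t: 1.75
eef_pos: [0.5098, -0.0701, 0.2097]
eef_rot: [3.066, 0.684, -0.0]
ft_force: [-0.2, -0.4, 0.3]
width: 0.0854
```

```bash
python3 -c "
from h import *
C=cam('wrist');cv2.imwrite('pics/w1.png',C[0]['img'][:,:,::-1])
print(proj(C,[(.517,-.069,.059)]))
go((.545,.177,.20))"
```

```text
[[323.37886341 212.1303914 ]]
t 1.8 pos [ 0.5097 -0.0703  0.2098] yaw 25.13 tilt [-0.e+00 -1.e-04 -1.e+00] shift units [ 0.913 -1.393  0.065]
```

View pics/w1.png

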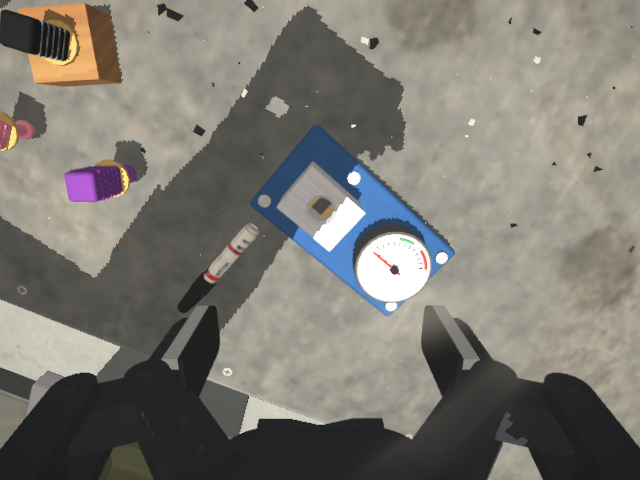

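Wrist view: socket top face with hole at ~(322,207), dial at (393,267), marker (220,265), purple stem (97,182), rack top left. On to the stem; I also measure the hole from this frame.

```bash
python3 -c "
from h import *
C=cam('wrist');print(plane(C,[(322,207)],.059))
im=C[0]['img'][150:265,265:375];cv2.imwrite('pics/w1c.png',cv2.resize(im[:,:,::-1],None,fx=5,fy=5,interpolation=cv2.INTER_CUBIC))
"
```

```text
[[ 0.52046622 -0.06627748  0.059     ]]
```

View pics/w1c.png

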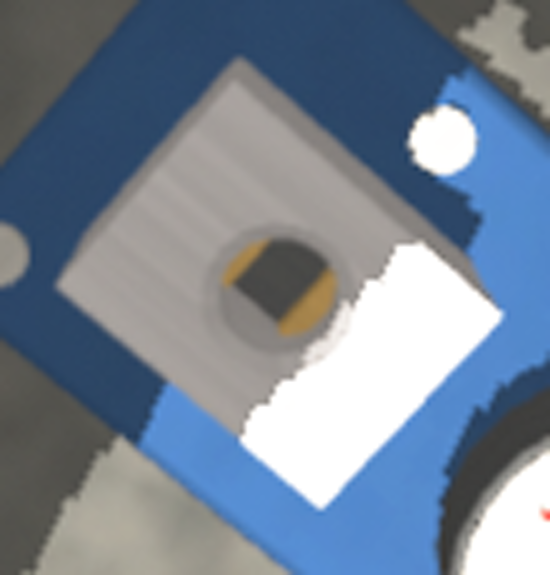

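Call:
step_arm:
  targets:
    - [[0.152,-0.232,0.01,0,0,0,0],[0.152,-0.232,0.01,0,0,0,0],[0.152,-0.232,0.01,0,0,0,0],[0.152,-0.232,0.01,0,0,0,0],[0.152,-0.232,0.01,0,0,0,0],[0.152,-0.232,0.01,0,0,0,0],[0,0,0,0,0,0,0],[0,0,0,0,0,0,0],[0,0,0,0,0,0,0]]

```text
t: 2.75
eef_pos: [0.5451, 0.1765, 0.2008]
eef_rot: [3.066, 0.683, 0.0]
ft_force: [-0.6, -0.6, -0.5]
width: 0.0851
```

```bash
python3 -c "
from h import *
C=cam('wrist');cv2.imwrite('pics/w2.png',C[0]['img'][:,:,::-1])
print(proj(C,[(.551,.177,.082),(.551,.177,.042)]))
np.save('w2.npy',np.array(dict(c=C[0],R=C[1],e=C[2]),dtype=object),allow_pickle=True)
"
```

```text
[[323.59861846 224.17373412]
 [323.16156967 211.43803088]]
```

View pics/w2.png

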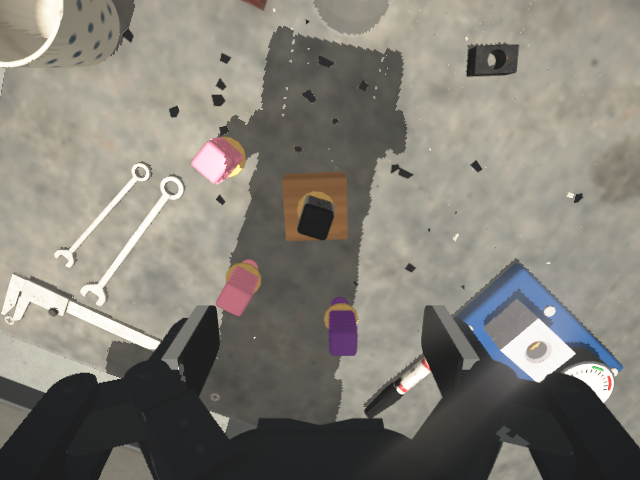

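Socket crop: hole ellipse centre ~(281,294) crop → (321.2,208.8) px. w2: black head in rack, top face around (316,223); fingers clear of the purple (342,330) and pink (218,160), (240,290) look-alikes at this yaw range.

```bash
python3 -c "
from h import *
D=np.load('w2.npy',allow_pickle=True).item();C=(D['c'],D['R'],D['e'])
im=C[0]['img'][165:250,275:360].astype(float);im=np.clip(im*2.2,0,255).astype(np.uint8)
cv2.imwrite('pics/w2c.png',cv2.resize(im[:,:,::-1],None,fx=7,fy=7,interpolation=cv2.INTER_CUBIC))
print(C[0]['img'][200:245:3,316].tolist())
g=C[0]['img'].max(2);m=(g<24);m[:170]=0;m[250:]=0;m[:,285:][:,63:]=0;m[:,:285]=0
k=big(m);r=cv2.minAreaRect(k.astype(np.float32));print(r,rect(C,k,.082))
"
```

```text
[[47, 47, 46], [57, 56, 55], [30, 32, 31], [31, 30, 30], [33, 33, 33], [32, 33, 32], [31, 31, 32], [30, 30, 30], [30, 32, 31], [32, 32, 31], [31, 32, 31], [32, 31, 31], [29, 30, 30], [118, 86, 57], [90, 89, 82]]Traceback (most recent call last):
  File "<string>", line 8, in <module>
    k=big(m);r=cv2.minAreaRect(k.astype(np.float32));print(r,rect(C,k,.082))
  File "h.py", line 26, in big
    return max(cs,key=cv2.contourArea).reshape(-1,2)
           ~~~^^^^^^^^^^^^^^^^^^^^^^^^
ValueError: max() iterable argument is empty
```

View pics/w2c.png

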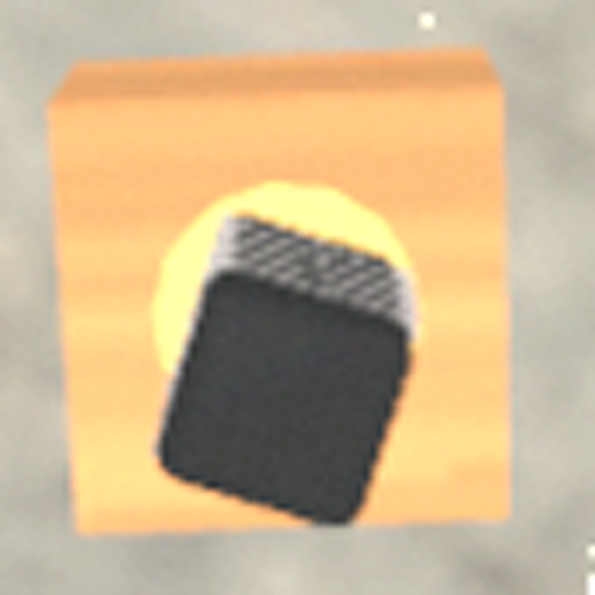

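Crop: head's top face corners at about (213,268), (413,325), (352,525), (155,470) in the 7× crop.

```bash
python3 -c "
from h import *
D=np.load('w2.npy',allow_pickle=True).item();C=(D['c'],D['R'],D['e'])
px=np.array([(213,268),(413,325),(352,525),(155,470)])/7+[275,165]
P=plane(C,px,.082)[:,:2];c=P.mean(0);print(P,c)
for i in range(4):
  e=P[(i+1)%4]-P[i];print(np.linalg.norm(e),np.degrees(np.arctan2(e[1],e[0])))
go((*c,.12),np.degrees(np.arctan2(*(P[0]-P[3])[::-1])))
"
```

```text
[[0.55994294 0.19628362]
 [0.56337882 0.17416514]
 [0.54002703 0.1703703 ]
 [0.53660326 0.19270188]] [0.54998802 0.18338023]
0.022383753924558995 -81.17025715612816
0.023658125058351402 -170.7696935914432
0.022592514502364536 98.71644632639914
0.023612912291223333 8.72462810990089
t 2.8 pos [0.5451 0.1764 0.2009] yaw 25.1 tilt [ 2.e-04 -1.e-04 -1.e+00] shift units [ 0.049 -0.029  0.539]
turn units about tool z 0.1905
```

Call:
step_arm:
  targets:
    - [[0.025,-0.015,0.15,0,0,0,0.4],[0.024,-0.014,0.15,0,0,0,0.4],[0,0,0.15,0,0,0,0.4],[0,0,0,0,0,0.095,0.4],[0,0,0,0,0,0.095,0.4],[0,0,0,0,0,0,0.4],[0,0,0,0,0,0,0.4],[0,0,0,0,0,0,0.4],[0,0,0,0,0,0,0.4]]

```text
t: 3.7
eef_pos: [0.5498, 0.1846, 0.1333]
eef_rot: [-3.132, -0.246, -0.0]
ft_force: [-0.2, 0.3, 0.9]
width: 0.0514
```

```bash
python3 -c "
from h import *
T=cam('top');print(plane(T,[(249.1,245.3)],.082))
C=cam('wrist')
im=C[0]['img']
print(proj(C,[(.55,.1834,.082)]))
im=np.clip(im[150:390,200:440].astype(float)*2,0,255).astype(np.uint8)
cv2.imwrite('pics/w3c.png',cv2.resize(im[:,:,::-1],None,fx=2.5,fy=2.5,interpolation=cv2.INTER_CUBIC))
np.save('w3.npy',np.array(dict(c=C[0],R=C[1],e=C[2]),dtype=object),allow_pickle=True)
"
```

```text
[[0.54618978 0.17809829 0.082     ]]
[[323.55578684 264.80670656]]
```

View pics/w3c.png

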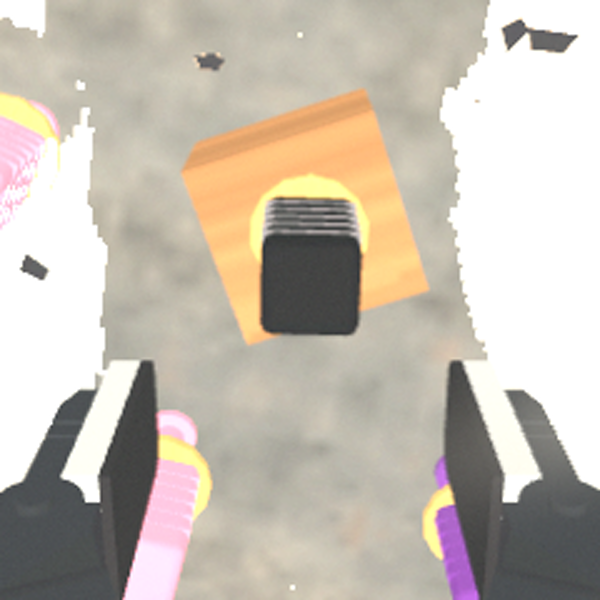

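Close view: head's top face centred at crop (311,285) → px (324.4,264), square with the jaws, both pads well clear. Descend and grip.

Call:
step_arm:
  targets:
    - [[0,0.01,0.1,0,0,0,0.4],[0,0,0.1,0,0,0,0.4],[0,0,0.1,0,0,0,0.4],[0,0,0.1,0,0,0,0.4],[0,0,0.1,0,0,0,0.4],[0,0,0.07,0,0,0,0.4],[0,0,0,0,0,0,0.4],[0,0,0,0,0,0,0.4],[0,0,0,0,0,0,0.6],[0,0,0,0,0,0,0.8],[0,0,0,0,0,0,1],[0,0,0,0,0,0,1],[0,0,0,0,0,0,1],[0,0,0,0,0,0,1]]
  grip_force: 90

```text
t: 5.2
eef_pos: [0.5505, 0.1835, 0.0486]
eef_rot: [-3.132, -0.243, -0.003]
ft_force: [0.2, 0.3, 6.2]
width: 0.0231
```

Call:
step_arm:
  targets:
    - [[0,0,-0.05,0,0,0,1],[0,0,-0.1,0,0,0,1],[0,0,-0.1,0,0,0,1],[0,0,-0.1,0,0,0,1],[0,0,-0.1,0,0,0,1],[0,0,-0.1,0,0,0,1],[0,0,-0.05,0,0,0,1],[0,0,0,0,0,0,1],[0,0,0,0,0,0,1]]

```text
t: 6.1
eef_pos: [0.5498, 0.1833, 0.1373]
eef_rot: [3.132, 0.243, -0.001]
ft_force: [0.2, 0.4, -1.8]
width: 0.023
```

```bash
python3 -c "
from h import *
o=sensors.get_obs();p=o['eef_pos'];print(o['ft_force'],o['width'])
go((.5505-.0312+.0005,.1835-.249,p[2]))
C=cam('wrist');D=C
print('head top pred px',proj(C,[(p[0],p[1],p[2]+.0334)]))
"
```

```text
[ 0.17857064  0.35407691 -1.842373  ] 0.0229924038423153
t 6.1 pos [0.5498 0.1833 0.1373] yaw 8.87 tilt [-6.e-04 -2.e-04 -1.e+00] shift units [-0.453  1.608  0.   ]
head top pred px [[322.10210901 354.41191823]]
```

Call:
step_arm:
  targets:
    - [[-0.056,0.1,0,0,0,0,1],[-0.057,0.2,0,0,0,0,1],[-0.057,0.25,0,0,0,0,1],[-0.057,0.25,0,0,0,0,1],[-0.057,0.25,0,0,0,0,1],[-0.057,0.25,0,0,0,0,1],[-0.056,0.2,0,0,0,0,1],[-0.056,0.108,0,0,0,0,1],[0,0,0,0,0,0,1],[0,0,0,0,0,0,1],[0,0,0,0,0,0,1]]

```text
t: 7.25
eef_pos: [0.5201, -0.0647, 0.1374]
eef_rot: [-3.132, -0.244, 0.001]
ft_force: [-0.2, -0.4, -0.6]
width: 0.0225
```

```bash
python3 -c "
from h import *
o=sensors.get_obs();print(o['eef_pos'],o['ft_force'],o['width'])
ims=[]
for n in('top','side'):
  C=cam(n);p=proj(C,[(*o['eef_pos'][:2],.07)])[0].astype(int);print(n,p,proj(C,[(*o['eef_pos'][:2],.059)]))
  im=C[0]['img'][p[1]-60:p[1]+60,p[0]-50:p[0]+50]
  ims.append(cv2.resize(im[:,:,::-1],(400,480),interpolation=cv2.INTER_CUBIC));print(p-[50,60])
cv2.imwrite('pics/ts.png',np.hstack(ims))
"
```

```text
[ 0.52014776 -0.06465458  0.13738844] [-0.22754588 -0.41813724 -0.62531768] 0.022451439756912592
top [372 277] [[372.13044721 278.0353803 ]]
[322 217]
side [275 272] [[275.71338958 277.16318473]]
[225 212]
```

View pics/ts.png

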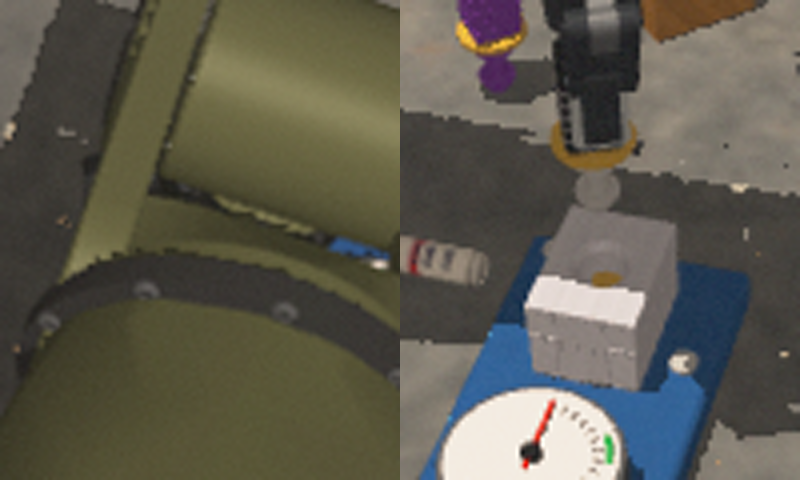

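Side crop: stem foot hangs centred over the hole (hole px ~(276,277.5) vs tool-axis projection (275.7,277.2)); needle at zero. Descend.

Call:
step_arm:
  targets:
    - [[0,0,0.07,0,0,0,1],[0,0,0.07,0,0,0,1],[0,0,0.07,0,0,0,1],[0,0,0.03,0,0,0,1],[0,0,0.02,0,0,0,1],[0,0,0.02,0,0,0,1],[0,0,0,0,0,0,1],[0,0,0,0,0,0,1]]

```text
t: 8.15
eef_pos: [0.5202, -0.0655, 0.0959]
eef_rot: [3.132, 0.243, 0.001]
ft_force: [0.5, 0.0, -0.1]
width: 0.0229
```

Call:
step_arm:
  targets:
    - [[0,0,0.01,0,0,0,1],[0,0,0.01,0,0,0,1],[0,0,0.01,0,0,0,1],[0,0,0.01,0,0,0,1],[0,0,0,0,0,0,1],[0,0,0,0,0,0,1]]

```text
t: 8.75
eef_pos: [0.52, -0.0656, 0.0896]
eef_rot: [3.132, 0.243, -0.0]
ft_force: [-0.5, -1.0, -1.4]
width: 0.023
```

Call:
step_arm:
  targets:
    - [[0,0,0.01,0,0,0,1],[0,0,0.01,0,0,0,1],[0,0,0.01,0,0,0,1],[0,0,0,0,0,0,1],[0,0,0,0,0,0,1]]

```text
t: 9.25
eef_pos: [0.5204, -0.0655, 0.0855]
eef_rot: [3.132, 0.243, 0.002]
ft_force: [0.7, -2.3, 3.5]
width: 0.0231
```

Call:
step_arm:
  targets:
    - [[0,0,0.01,0,0,0,1],[0,0,0.01,0,0,0,1],[0,0,0,0,0,0,1],[0,0,0,0,0,0,1]]

```text
t: 9.65
eef_pos: [0.5206, -0.0656, 0.0829]
eef_rot: [3.132, 0.243, 0.003]
ft_force: [0.0, -0.6, 8.6]
width: 0.0227
```

Call:
step_arm:
  targets:
    - [[0,0,0.01,0,0,0,1],[0,0,0.01,0,0,0,1],[0,0,0,0,0,0,1],[0,0,0,0,0,0,1]]

```text
t: 10.05
eef_pos: [0.5201, -0.0654, 0.0789]
eef_rot: [-3.132, -0.243, 0.0]
ft_force: [2.7, -1.9, -1.9]
width: 0.0228
```

Snapped over the dogs (force fell back). Continue to the hard stop.

Call:
step_arm:
  targets:
    - [[0,0,0.01,0,0,0,1],[0,0,0.01,0,0,0,1],[0,0,0.01,0,0,0,1],[0,0,0,0,0,0,1],[0,0,0,0,0,0,1]]

```text
t: 10.55
eef_pos: [0.5197, -0.0653, 0.0743]
eef_rot: [-3.132, -0.243, 0.002]
ft_force: [-0.2, -0.9, -1.1]
width: 0.0228
```

Call:
step_arm:
  targets:
    - [[0,0,0.007,0,0,0,1],[0,0,0.007,0,0,0,1],[0,0,0,0,0,0,1],[0,0,0,0,0,0,1]]

```text
t: 10.95
eef_pos: [0.52, -0.0654, 0.0725]
eef_rot: [-3.132, -0.243, 0.0]
ft_force: [-0.3, -0.5, -1.2]
width: 0.0232
```

Call:
step_arm:
  targets:
    - [[0,0,0.007,0,0,0,1],[0,0,0.007,0,0,0,1],[0,0,0,0,0,0,1],[0,0,0,0,0,0,1]]

```text
t: 11.35
eef_pos: [0.5203, -0.0655, 0.0715]
eef_rot: [3.132, 0.243, 0.001]
ft_force: [-6.3, 0.5, 12.7]
width: 0.0228
```

Call:
step_arm:
  targets:
    - [[0,0,0.004,0,0,0,1],[0,0,0,0,0,0,1],[0,0,0,0,0,0,1],[0,0,0,0,0,0,1],[0,0,0,0,0,0,1]]

```text
t: 11.85
eef_pos: [0.5203, -0.0655, 0.0715]
eef_rot: [3.132, 0.243, 0.002]
ft_force: [-9.5, 0.4, 20.3]
width: 0.0232
```

```bash
python3 -c "
from h import *
go((.5202,-.0655,.0715))
C=cam('side');cv2.imwrite('pics/s2.png',cv2.resize(C[0]['img'][215:375,215:335][:,:,::-1],None,fx=3.75,fy=3.75,interpolation=cv2.INTER_CUBIC))
"
```

```text
t 11.85 pos [ 0.5203 -0.0655  0.0715] yaw 8.87 tilt [ 1.e-03 -2.e-04 -1.e+00] shift units [-0.001 -0.    -0.   ]
```

View pics/s2.png

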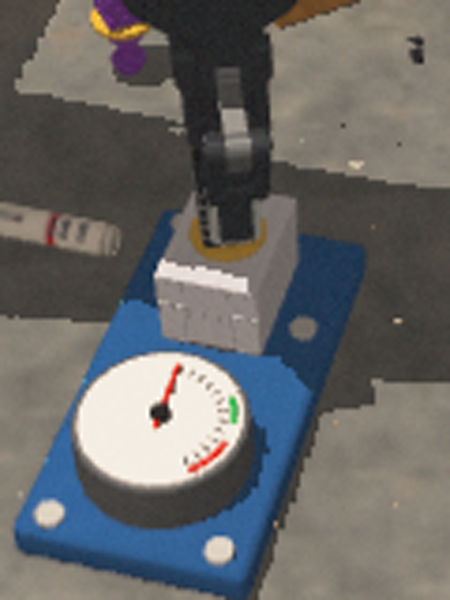

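Flange lies flat on the socket block, needle at zero. Release the press and take up the play carefully.

Call:
step_arm:
  targets:
    - [[0,0,-0.008,0,0,0,1],[0,0,-0.008,0,0,0,1],[0,0,-0.005,0,0,0,1],[0,0,0,0,0,0,1],[0,0,0,0,0,0,1]]

```text
t: 12.4
eef_pos: [0.52, -0.0655, 0.0729]
eef_rot: [-3.132, -0.243, 0.0]
ft_force: [0.3, -1.2, -0.8]
width: 0.0228
```

Call:
step_arm:
  targets:
    - [[0,0,-0.003,0,0,0,1],[0,0,-0.003,0,0,0,1],[0,0,-0.003,0,0,0,1],[0,0,0,0,0,0,1],[0,0,0,0,0,0,1]]

```text
t: 12.9
eef_pos: [0.5201, -0.0655, 0.0744]
eef_rot: [-3.132, -0.243, 0.0]
ft_force: [0.1, -0.8, -1.3]
width: 0.0228
```

Call:
step_arm:
  targets:
    - [[0,0,-0.003,0,0,0,1],[0,0,-0.003,0,0,0,1],[0,0,0,0,0,0,1],[0,0,0,0,0,0,1]]

```text
t: 13.3
eef_pos: [0.52, -0.0655, 0.0752]
eef_rot: [-3.132, -0.243, 0.0]
ft_force: [2.0, -0.9, -4.6]
width: 0.0225
```

Call:
step_arm:
  targets:
    - [[0,0,-0.003,0,0,0,1],[0,0,-0.003,0,0,0,1],[0,0,0,0,0,0,1],[0,0,0,0,0,0,1]]

```text
t: 13.7
eef_pos: [0.5199, -0.0654, 0.0759]
eef_rot: [-3.132, -0.243, 0.001]
ft_force: [0.9, -0.7, -9.4]
width: 0.0228
```

Call:
step_arm:
  targets:
    - [[0,0,-0.002,0,0,0,1],[0,0,-0.002,0,0,0,1],[0,0,0,0,0,0,1],[0,0,0,0,0,0,1]]

```text
t: 14.1
eef_pos: [0.5199, -0.0654, 0.0765]
eef_rot: [-3.132, -0.243, 0.001]
ft_force: [1.3, -1.9, -14.0]
width: 0.0227
```

```bash
cat > n.py <<'E'
from h import *
C=cam('side');im=C[0]['img'];h=cv2.cvtColor(im,cv2.COLOR_RGB2HSV)
m=((h[...,0]<8)|(h[...,0]>172))&(h[...,1]>110)
y,x=np.nonzero(m);P=plane(C,np.c_[x,y],.046)[:,:2]
g=np.array([.5203,-.0655]);w=rays(C,[(0,0)])
bl=(h[...,0]>98)&(h[...,0]<120)&(h[...,1]>140)
white=(h[...,1]<40)&(h[...,2]>170);white[:300]=0;white[365:]=0;white[:,:228]=0;white[:,290:]=0
c=rect(C,big(white),.044);ctr=np.array(c[0])/1000
zero=g-ctr;print('dial',c,'dist to socket',np.linalg.norm(zero))
d=P-ctr;r=np.linalg.norm(d,axis=1);k=(r<.025)&(r>.008)
a=np.arctan2(*zero[::-1])-np.arctan2(d[k,1],d[k,0]);a=(a+np.pi)%(2*np.pi)-np.pi
print('needle rad (med)',np.median(a),k.sum(),np.sort(a).round(2)[::5])
o=sensors.get_obs();print(o['t'],o['ft_force'],o['eef_pos'])
cv2.imwrite('pics/n.png',cv2.resize(im[290:365,215:300][:,:,::-1],None,fx=7,fy=7,interpolation=cv2.INTER_CUBIC))
E
python3 n.py
```

```text
dial ((493.2587890625, -153.03823852539062), (67.9299087524414, 67.42659759521484), 88.05677795410156) dist to socket 0.0916197047206252
needle rad (med) 1.1962543829831684 17 [1.07 1.16 1.21 1.29]
14.15 [  1.51059072  -2.50709172 -13.48227901] [ 0.51989371 -0.06542994  0.07656279]
```

View pics/n.png

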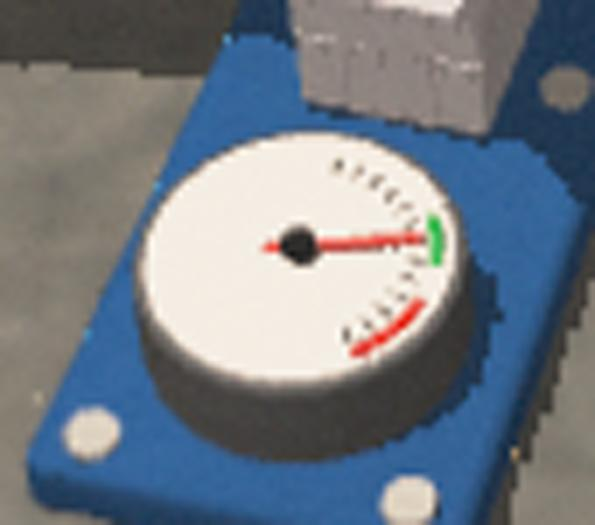

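Needle at ~1.2 rad, mid of the green band (crop tip (425,238), band (437,240)). Hold 3 s.

Call:
step_arm:
  targets:
    - [[0,0,0,0,0,0,1],[0,0,0,0,0,0,1],[0,0,0,0,0,0,1],[0,0,0,0,0,0,1],[0,0,0,0,0,0,1],[0,0,0,0,0,0,1],[0,0,0,0,0,0,1],[0,0,0,0,0,0,1],[0,0,0,0,0,0,1],[0,0,0,0,0,0,1],[0,0,0,0,0,0,1],[0,0,0,0,0,0,1]]

```text
t: 15.35
eef_pos: [0.52, -0.0654, 0.0767]
eef_rot: [-3.132, -0.243, 0.0]
ft_force: [-0.1, -1.5, -14.4]
width: 0.0226
```

```bash
python3 n.py
```

```text
dial ((493.2587890625, -153.03823852539062), (67.9299087524414, 67.42659759521484), 88.05677795410156) dist to socket 0.0916197047206252
needle rad (med) 1.2951882497812894 15 [1.28 1.29 1.3 ]
15.4 [ -0.06093168  -1.0082972  -14.51922009] [ 0.51998747 -0.06543001  0.07674638]
```

Call:
step_arm:
  targets:
    - [[0,0,0,0,0,0,1],[0,0,0,0,0,0,1],[0,0,0,0,0,0,1],[0,0,0,0,0,0,1],[0,0,0,0,0,0,1],[0,0,0,0,0,0,1],[0,0,0,0,0,0,1],[0,0,0,0,0,0,1],[0,0,0,0,0,0,1],[0,0,0,0,0,0,1],[0,0,0,0,0,0,1],[0,0,0,0,0,0,1],[0,0,0,0,0,0,1],[0,0,0,0,0,0,1],[0,0,0,0,0,0,1],[0,0,0,0,0,0,1],[0,0,0,0,0,0,1],[0,0,0,0,0,0,1]]

```text
t: 17.2
eef_pos: [0.5201, -0.0654, 0.0768]
eef_rot: [-3.132, -0.243, 0.0]
ft_force: [-0.2, -1.2, -13.3]
width: 0.0228
```

```bash
python3 n.py
```

```text
dial ((493.2587890625, -153.03823852539062), (67.9299087524414, 67.42659759521484), 88.05677795410156) dist to socket 0.0916197047206252
needle rad (med) 1.2500626867041476 22 [1.07 1.18 1.22 1.29 1.3 ]
17.25 [ -0.96734589  -0.08113241 -14.24096148] [ 0.52005155 -0.06545871  0.07677763]
```

Needle read 1.2–1.3 with slight upward creep; ease 0.2 mm toward 12 N and hold another 2.6 s for margin.

Call:
step_arm:
  targets:
    - [[0,0,0.001,0,0,0,1],[0,0,0,0,0,0,1],[0,0,0,0,0,0,1],[0,0,0,0,0,0,1],[0,0,0,0,0,0,1],[0,0,0,0,0,0,1],[0,0,0,0,0,0,1],[0,0,0,0,0,0,1]]

```text
t: 18.05
eef_pos: [0.5201, -0.0655, 0.0766]
eef_rot: [3.132, 0.243, 0.0]
ft_force: [-1.3, -1.1, -13.8]
width: 0.0227
```

```bash
python3 n.py
```

```text
dial ((493.2586669921875, -153.03811645507812), (67.92996978759766, 67.426513671875), 88.05792999267578) dist to socket 0.09161962411701013
needle rad (med) 1.155402140622812 18 [1.07 1.13 1.18 1.22]
18.1 [ -2.03898881  -0.87630255 -12.21249042] [ 0.52005652 -0.06543611  0.07663974]
```

Call:
step_arm:
  targets:
    - [[0,0,0,0,0,0,1],[0,0,0,0,0,0,1],[0,0,0,0,0,0,1],[0,0,0,0,0,0,1],[0,0,0,0,0,0,1],[0,0,0,0,0,0,1],[0,0,0,0,0,0,1],[0,0,0,0,0,0,1],[0,0,0,0,0,0,1],[0,0,0,0,0,0,1],[0,0,0,0,0,0,1],[0,0,0,0,0,0,1],[0,0,0,0,0,0,1],[0,0,0,0,0,0,1],[0,0,0,0,0,0,1],[0,0,0,0,0,0,1],[0,0,0,0,0,0,1],[0,0,0,0,0,0,1]]

```text
t: 19.9
eef_pos: [0.5201, -0.0655, 0.0766]
eef_rot: [3.132, 0.243, 0.0]
ft_force: [-0.8, 0.3, -12.2]
width: 0.0229
```

```bash
python3 n.py
```

```text
dial ((493.6116638183594, -152.70761108398438), (67.80642700195312, 67.52635955810547), 71.41763305664062) dist to socket 0.091199971047801
needle rad (med) 1.128036376781898 17 [0.99 1.1  1.14 1.2 ]
19.95 [ -1.02758995  -0.97645583 -12.480511  ] [ 0.52006971 -0.06545889  0.0766459 ]
```

Call:
step_arm:
  targets:
    - [[0,0,0.005,0,0,0,1],[0,0,0.005,0,0,0,1],[0,0,0.005,0,0,0,1],[0,0,0.005,0,0,0,1],[0,0,0.005,0,0,0,1],[0,0,0.005,0,0,0,1],[0,0,0.005,0,0,0,1],[0,0,0,0,0,0,1],[0,0,0,0,0,0,1]]

```text
t: 20.85
eef_pos: [0.5203, -0.0655, 0.0716]
eef_rot: [3.132, 0.243, 0.001]
ft_force: [0.4, -2.1, 1.7]
width: 0.0231
```

Call:
step_arm:
  targets:
    - [[0,0,0,0,0,0,0.4],[0,0,0,0,0,0,0.4],[0,0,0,0,0,0,0.4],[0,0,0,0,0,0,0.4],[0,0,0,0,0,0,0.4],[0,0,0,0,0,0,0.4],[0,0,-0.05,0,0,0,0.4],[0,0,-0.1,0,0,0,0.4],[0,0,-0.15,0,0,0,0.4],[0,0,-0.2,0,0,0,0.4],[0,0,-0.2,0,0,0,0.4],[0,0,-0.2,0,0,0,0.4],[0,0,0,0,0,0,0.4],[0,0,0,0,0,0,0.4],[0,0,0,0,0,0,0.4]]

```text
t: 22.35
eef_pos: [0.5197, -0.0654, 0.2056]
eef_rot: [-3.132, -0.243, 0.002]
ft_force: [-0.2, 0.3, -0.6]
width: 0.0514
```

```bash
python3 n.py; python3 -c "
from h import *
C=cam('side');im=C[0]['img'];print(sensors.get_obs()['width'])
cv2.imwrite('pics/fin.png',cv2.resize(im[170:370,170:440][:,:,::-1],None,fx=2.9,fy=2.9,interpolation=cv2.INTER_CUBIC))"
```

```text
dial ((493.6601867675781, -153.32342529296875), (67.64434051513672, 67.61604309082031), 54.42604446411133) dist to socket 0.09177490767768705
needle rad (med) -0.049390643984870586 13 [-0.22 -0.06 -0.01]
22.4 [-0.30350841  1.40749905  0.27929878] [ 0.51966475 -0.06537274  0.20549131]
0.051216103648336966
```

View pics/fin.png

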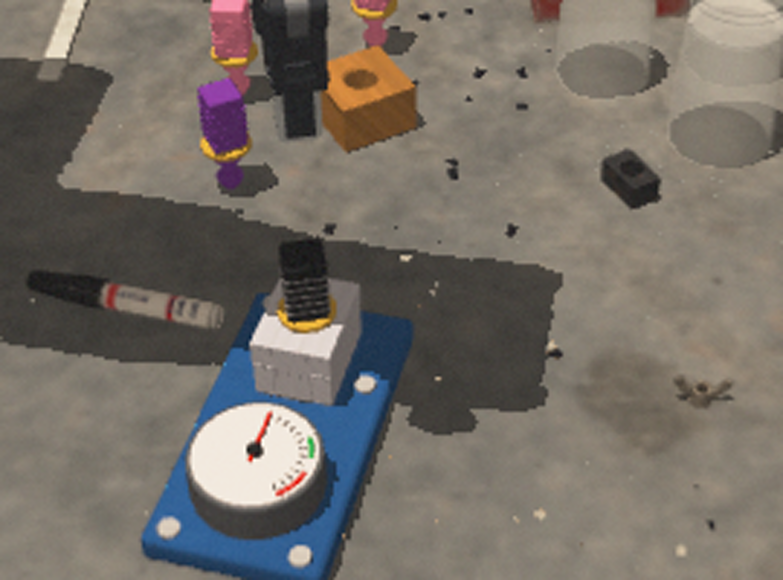

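Final view: stem upright and flange on the socket block, needle at zero, gripper clear above, bystanders untouched.

```bash
python3 -c "
from bench import robot
print(robot.finish_job())"
```

```text
the job is handed in; nothing more can be done
None
```

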